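Pack the sac-fitting kit and prove it flush

TASK

Pack the kit away: in the deep dark box lay the drilled brass gauge plate flat on the floor, the hardwood block flat and centred on the plate, and the black ebonite slug on its flat end, centred on the block; lay the pin vise flat on the floor of the shallow pale tray. When all four are in, lay the steel straightedge across the middle of the deep box so that it rests flat on the rim, which proves that nothing stands proud. Leave the hammer, the scribe and the jar where they are.

Things in the scene. Friction and masses are not known exactly. Their poses are not given: they have to be found in the camera images.
- box: Deep dark wooden box, open on top, fixed to the table top: 122 mm along its x axis, 116 mm along its y axis, 48 mm high; walls 6 mm, floor 6 mm thick, so the inside is 110 x 104 mm and 42 mm deep. Origin: centre of its underside, on the table top; z up.
- tray: Shallow pale wooden tray, open on top, fixed to the table top: 98 mm along its x axis, 142 mm along its y axis (its long way), 26 mm high; walls 6 mm, floor 6 mm thick, so the inside is 86 x 130 mm and 20 mm deep. Origin: centre of its underside, on the table top; z up.
- gauge_mid (a point): Centre of the brass gauge plate, loose, lying flat: 84 mm along its x axis, 36 mm along its y axis, 8 mm thick, with a row of five graded holes along x; about 0.17 kg. z up.
- block_mid (a point): Centre of the plain hardwood knock-out block, loose, lying flat: 60 mm along its x axis, 36 mm along its y axis, 14 mm high, three dark round sockets on its upper face; about 0.03 kg. z up.
- slug_mid (a point): Centre of the jet black ebonite slug, a rod offcut, loose, standing on its flat end: a disc 30 mm in diameter and 16 mm high; z is its axis, up; about 0.02 kg.
- vise_mid (a point): Centre of the pin vise, a loose nickel tool with a hexagonal body, lying on a flat: 98 mm long along its x axis (chuck nose at +x), 12 mm across the flats and 12 mm high, 14 mm wide along y across the corners; about 0.06 kg. It does not roll by itself. z up.
- edge_mid (a point): Centre of the steel straightedge, a loose plain bar lying flat: 190 mm along its x axis, 20 mm along its y axis, 8 mm thick; about 0.23 kg. z up.
- hammer: Bystander: small brass hammer lying down, about 165 mm long along its x axis, 18 mm high, head 50 mm wide at +x. Origin: on the table top under the handle. Not to be moved.
- scribe: Bystander: thin dark steel scribe, about 140 mm long along its x axis, 7 mm thick, pointed at +x. Origin: on its underside. Not to be moved.
- jar: Bystander: small amber glass jar with a black cap, 44 mm in diameter, 50 mm high. Origin: centre of its underside. Not to be moved.

How it is judged (in metres and radians):
On the way, in this order (a step that is already met when the one before it is completed fails the run):
1. gauge plate, block and slug are stacked in the deep box and the pin vise lies in the tray (z of gauge_mid in the frame of box between 0.0085 and 0.0115 m and angle between the z axis of each of gauge_mid, block_mid, slug_mid and the z axis of box, either way round below 0.06 rad and horizontal distance between gauge_mid and box below 0.04 m and z of block_mid in the frame of box between 0.0195 and 0.0225 m and horizontal distance between block_mid and gauge_mid below 0.012 m and z of slug_mid in the frame of box between 0.0345 and 0.0375 m and horizontal distance between slug_mid and block_mid below 0.01 m and z of vise_mid in the frame of tray between 0.0095 and 0.0145 m and angle between vise_mid's own x axis and vertical above 1.47 rad and x of vise_mid in the frame of tray between -0.043 and 0.043 m and y of vise_mid in the frame of tray between -0.065 and 0.065 m and linear speed of each of gauge, block, slug, vise below 0.02 m/s), for 0.2 s.
2. the straightedge lies flat across the rim of the deep box (z of edge_mid in the frame of box between 0.0503 and 0.0537 m and angle between the z axis of edge_mid and the z axis of box, either way round below 0.04 rad and horizontal distance between edge_mid and box below 0.02 m and contact force between edge and box above 0.5 N and linear speed of edge below 0.02 m/s), for 0.2 s.
At the end, for the whole second after the job is handed in: Plate flat on the box floor within 40 mm of its middle, block flat on it (centres within 12 mm), slug upright on block (10 mm); vise flat on the tray floor; straightedge flat on the box rim, centred within 20 mm; flat: 3.5 deg (straightedge 2.3), heights 1.5 to 2.5 mm; all at rest (all of step 1 and all of step 2); the robot touches nothing.
It fails at once if the hammer, scribe or jar is moved more than 20 mm (distance of any of hammer, scribe, jar from where it was at the start of the episode above 0.02 m).
It also fails if it takes over 120 s, if anything falls off the work surface, if the arm or the gripper's body presses on something with over 40 N, if the wrist force passes 120 N, or if a joint passes its speed limit or range.

ROBOT

A 6-joint arm with a two-finger parallel gripper is mounted at the origin on the work surface. World frame = base frame: x ahead of the robot, y to its left, z up, the work surface at z = 0. Lengths are in mm, angles in rad, forces in N, time in s.
With the tool pointing down it reaches from about 250 to 850 mm from the base axis. Payload 12.5 kg.
Tool frame: the origin (TCP) lies on the centre line of the jaws, within the pads' length; the fingertips stand 25 mm ahead of it and the grasp point (between the pads) lies 6 mm ahead of it (r.finger_overhang is the distance from the TCP to the fingertips, in mm); z points along the fingers, y is the direction in which the jaws open and shut (so a half turn about z gives the same grasp; the last joint's range is limited). The gripper opens to 93 mm and grips with 3 to 60 N. Pads are 15 mm wide; open, the fingers measure 128 mm over their backs; the gripper's body (75 mm by 188 mm) begins 65 mm behind the grasp point.
Start: joints at [-1.385, 0.351, 1.652, -0, 1.139, -0.085], TCP at [147.146, -529.936, 243.633] pointing down, gripper open.
Joint ranges: [-2.75, 2.75], [-0.79, 2.1], [0.01, 2.65], [-1.57, 4.71], [0.07, 3.14], [-2.87, 2.87]. Speed limits (rad/s): [2.22, 2.22, 2.79, 3.14, 3.14, 3.14].

INTERFACE

Orientations are given as a unit quaternion [w, x, y, z].
In Python, from plant import r gives the robot as it stands.
- The arm moves only by the shell command python3 -m jog 'ROWS' [OPENING]. ROWS is a JSON object of lists of equal length, an entry for each row: "dp": the shift along the tool's x, y, z in m, a list of three; "twist": the turn about the tool's z in degrees. A call has 1 to 5 rows; each row shifts and turns the commanded pose from where the row before left it, along the tool's axes as they then stand; what a row does not reach is not made up. A row lasts 1/8 s, in which the tool goes at most 62.5 mm and 10.7 degrees, less where a joint would pass 70% of its speed; a pose out of reach is approached as far as the arm can. A call is refused whole if a number of a shift passes 0.0625 or a number of a turn 10.7, either way. A call with a gripper value outside its range is refused whole. OPENING is the finger opening in m, from 0 to 0.093, set as the call begins (- or left out, the last holds). The fingers move at their own pace and stop on an object; the grip force is fixed at half the most. Time passes only in rows, so rows that do not move let the fingers close. It gives the time, the measured TCP pose, the force and the opening at its end, in the units of the state.
- r.observe(): the state, without advancing time (a new reading comes with each control period).
- r.read_camera(name): name is "side" or "top"; returns a dict with "image" (400x640x3 uint8, red, green, blue), "fx", "fy", "cx", "cy" (pixels), "R" (3x3) and "t" (3): a world point X has camera coordinates R X + t. Camera axes: x right, y down, z forward; pixel columns grow to the right and rows downward; lengths in mm; the calibration is good to about 2 mm. A picture is of the moment at which its call begins. There is no depth.
- r.finish_job(): hands the job in, once; it reports no verdict.
The state is a dict: "clock": time; "joint_pos": joint angles; "qd": joint speeds; "joint_efforts": joint torques, N m; "tcp_pos": TCP position; "ee_rot": TCP orientation; "ft_force": force on the tool from outside, world axes, zero at the start; "ft_torque": the same for the moment, N m; "grip_width": opening from 0.0 (shut) to 1.0 (fully open).
Only numpy, scipy, OpenCV 4.12 (cv2) and the standard library are available. Lean on these libraries where they do the work, as an engineer would, in place of code of your own. Each camera call takes 0.05 s, during which the arm holds its last target.

## Working session

There is one attempt and no reset: what is moved stays moved. The work goes in short steps, Python scripts to look and compute and a shell command to move; the robot and the scene stay as the last step left them, time stands still between calls to the robot, and variables do not carry over. Pictures are saved under pics/ and viewed, and the job is handed in when it is done.

```bash
ls; mkdir -p pics
python3 - <<'E'
from plant import r
import cv2
s=r.observe(); print({k:s[k] for k in('clock','tcp_pos','ee_rot','ft_force','grip_width')}, r.finger_overhang)
for n in('top','side'):
    c=r.read_camera(n); cv2.imwrite(f'pics/{n}0.png',c['image'][:,:,::-1]); print(n,c['fx'],c['fy'],c['cx'],c['cy'],c['R'],c['t'])
E
```

```text
pics
{'clock': 0.0, 'tcp_pos': array([ 147.08850745, -529.65317414,  243.10129877]), 'ee_rot': array([-5.57514524e-04,  9.90849939e-01,  1.34966982e-01, -3.15075097e-05]), 'ft_force': array([ 0.00965148, -0.14110517,  0.23546106]), 'grip_width': 1.0006819462078183} 25.0
top 402.8992232412966 402.8992232412966 317.0034374991037 200.13918735661403 [[ 0.02092092 -0.99951927  0.02288122]
 [-0.99757112 -0.02239008 -0.06595865]
 [ 0.06643925 -0.02144572 -0.99755998]] [ -7.9146046  544.92058932 931.07646303]
side 411.27940371443117 411.27940371443117 321.67204107556483 201.74193862085554 [[ 0.99675383 -0.07742341  0.02207743]
 [-0.03272762 -0.64019565 -0.76751445]
 [ 0.07355746  0.76430043 -0.64065135]] [-553.2849521    50.0815603   995.62898949]
```

View pics/top0.png

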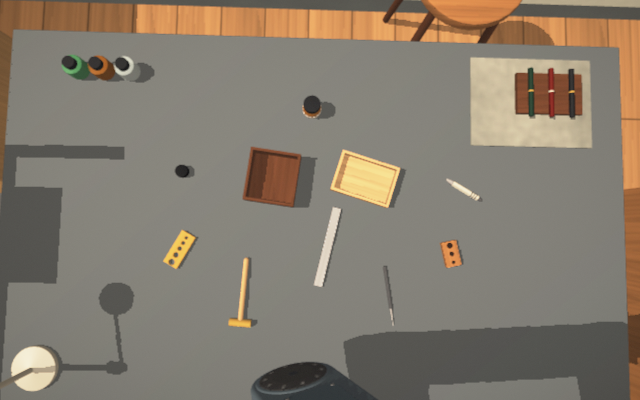

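View pics/side0.png

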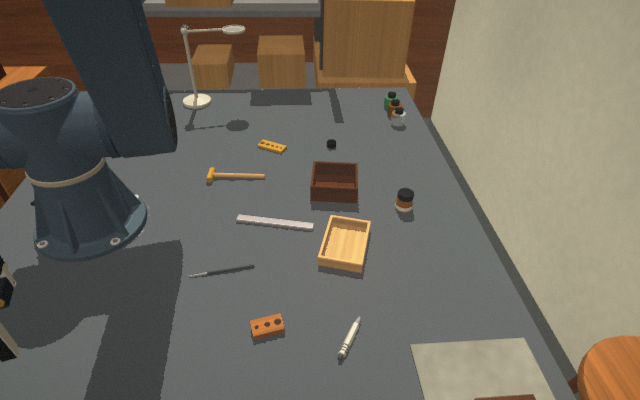

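```bash
cat > h.py <<'E'
import cv2, numpy as np
def load(c): return c['image'], np.array([[c['fx'],0,c['cx']],[0,c['fy'],c['cy']],[0,0,1]]), np.array(c['R']), np.array(c['t'])
def ray(cam,uv):
    _,K,R,t=cam; uv=np.atleast_2d(uv).astype(float)
    d=np.c_[uv,np.ones(len(uv))]@np.linalg.inv(K).T@R
    return -R.T@t, d
def plane(cam,uv,z):
    o,d=ray(cam,uv); return o+d*((z-o[2])/d[:,2])[:,None]
def proj(cam,X):
    _,K,R,t=cam; p=(np.atleast_2d(X)@R.T+t)@K.T; return p[:,:2]/p[:,2:]
def tri(c1,u1,c2,u2):
    P=[c[1]@np.c_[c[2],c[3]] for c in(c1,c2)]
    X=cv2.triangulatePoints(P[0],P[1],np.array(u1,float).reshape(2,1),np.array(u2,float).reshape(2,1)); return (X[:3]/X[3]).ravel()
E
python3 - <<'E'
import cv2,numpy as np
def sheet(f,rois,out):
    im=cv2.imread(f); T=[]
    for (u,v) in rois:
        c=im[max(v-32,0):v+32,max(u-48,0):u+48]; T.append(cv2.resize(c,(264,176),interpolation=cv2.INTER_NEAREST))
    while len(T)%3: T.append(T[0]*0)
    cv2.imwrite(out,np.vstack([np.hstack(T[i:i+3]) for i in range(0,len(T),3)]))
sheet('pics/top0.png',[(180,250),(182,171),(272,177),(365,179),(463,190),(451,254),(328,247)],'pics/tz.png')
sheet('pics/side0.png',[(272,146),(331,145),(335,182),(345,243),(350,338),(268,326),(275,223)],'pics/sz.png')
E
```

```text
(no output)
```

View pics/tz.png

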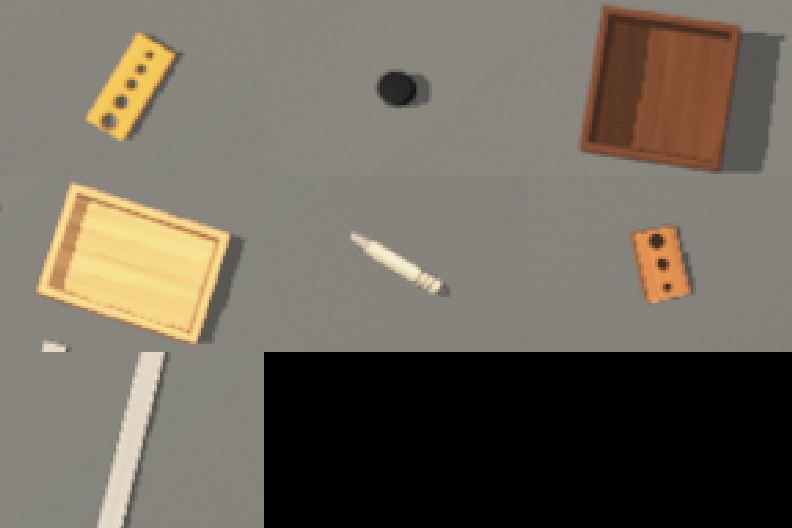

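View pics/sz.png

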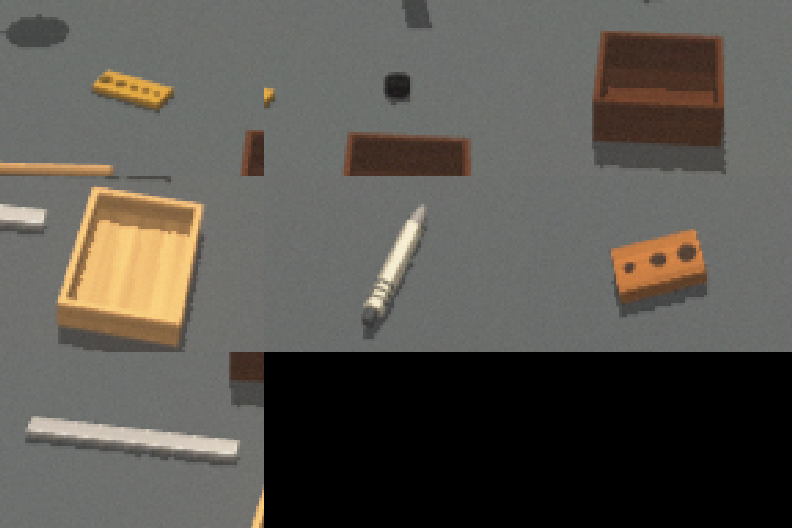

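```bash
cat > m.py <<'E'
from h import *
from plant import r
def mask(im,kind):
    hsv=cv2.cvtColor(im,cv2.COLOR_RGB2HSV)
    if kind=='sat': m=hsv[:,:,1]>90
    if kind=='dark': m=hsv[:,:,2]<50
    if kind=='bright': m=hsv[:,:,2]>155
    if kind=='vise': m=hsv[:,:,2]>150
    return m.astype(np.uint8)
def blob(im,kind,uv,w=60):
    m=mask(im,kind); u,v=uv; z=np.zeros_like(m); z[max(v-w,0):v+w,max(u-w,0):u+w]=m[max(v-w,0):v+w,max(u-w,0):u+w]
    cs,_=cv2.findContours(z,cv2.RETR_EXTERNAL,cv2.CHAIN_APPROX_NONE)
    cs=[c for c in cs if cv2.contourArea(c)>25]
    return min(cs,key=lambda c:abs(cv2.pointPolygonTest(c,(float(u),float(v)),True)) if cv2.pointPolygonTest(c,(float(u),float(v)),False)<0 else -1)
def rect(cam,c,z):
    P=plane(cam,c.reshape(-1,2),z)[:,:2].astype(np.float32)
    (x,y),(a,b),th=cv2.minAreaRect(P)
    if a<b: a,b,th=b,a,th+90
    th=(th+90)%180-90
    return [round(float(q),1) for q in(x,y,a,b,th)]
E
python3 - <<'E'
from m import *
T=load(r.read_camera('top'));S=load(r.read_camera('side'))
O=dict(gauge=('sat',(180,250),(272,146),4),slug=('dark',(182,171),(331,145),8),box=('sat',(272,177),(335,190),48),tray=('sat',(365,179),(345,243),26),vise=('vise',(463,190),(350,338),6),block=('sat',(451,254),(268,326),7),edge=('bright',(328,247),(275,223),4),hammer=('sat',(243,290),(240,176),9))
for n,(k,a,b,z) in O.items():
    try:
        ct=blob(T[0],k,a);cs=blob(S[0],k,b)
        def cen(c):
            M=cv2.moments(c);return M['m10']/M['m00'],M['m01']/M['m00']
        print(n,'top',rect(T,ct,z),'side',rect(S,cs,z),'tri',tri(T,cen(ct),S,cen(cs)).round(1), 'rot',cv2.minAreaRect(ct)[0])
    except Exception as e: print(n,e)
E
```

```text
gauge top [423.7, 325.8, 87.8, 39.3, -29.3] side [424.1, 321.4, 92.5, 47.3, -29.5] tri [ 4.243e+02  3.272e+02 -4.000e-01] rot (179.11764526367188, 248.9705810546875)
slug top [608.9, 325.7, 28.9, 24.9, 46.5] side [608.7, 318.4, 47.1, 24.9, 84.1] tri [609.8 327.2   2.5] rot (182.0, 170.5)
box top [595.0, 109.2, 122.4, 116.7, -7.4] side [592.0, 77.1, 170.9, 120.4, 82.1] tri [598.  112.3  16.6] rot (271.5375671386719, 176.5057830810547)
tray top [598.6, -107.5, 144.7, 101.0, 73.3] side [596.9, -122.1, 164.5, 99.7, 73.2] tri [ 599.8 -110.1    6.7] rot (364.9718017578125, 178.3144073486328)
vise top [581.5, -344.9, 91.4, 15.6, 60.1] side [581.3, -346.4, 85.8, 10.8, 59.5] tri [ 580.4 -347.4    5.1] rot (461.8381652832031, 188.60293579101562)
block top [425.7, -316.9, 61.9, 40.7, 12.8] side [426.5, -318.9, 60.8, 44.0, 13.1] tri [ 425.7 -317.8    4.3] rot (450.5411682128906, 253.435302734375)
edge top [437.2, -22.2, 192.0, 21.7, -12.8] side [437.6, -22.1, 189.1, 19.9, -12.8] tri [437.2 -22.    3.8] rot (326.8165283203125, 246.33262634277344)
hammer top [325.8, 181.0, 159.2, 50.9, 1.8] side [321.5, 155.6, 162.5, 68.4, -15.9] tri [307.3 175.4   4. ] rot (239.0, 292.5)
```

Run:
```python
from m import *
T=load(r.read_camera('top'));S=load(r.read_camera('side'))
def quad(c):
    return cv2.boxPoints(cv2.minAreaRect(c)) 
# corners of upper faces: top view outline corners vs side-view outline vertices (nearest to projected guess)
for n,k,a,b,z in [('box','sat',(272,177),(335,190),48),('tray','sat',(365,179),(345,243),26),('gauge','sat',(180,250),(272,146),8),('block','sat',(451,254),(268,326),14),('edge','bright',(328,247),(275,223),8)]:
    qt=quad(blob(T[0],k,a)); cs=blob(S[0],k,b)
    h=cv2.convexHull(cs); p=cv2.approxPolyDP(h,1.5,True).reshape(-1,2)
    for u in qt:
        g=proj(S,plane(T,u,z))[0]; d=np.linalg.norm(p-g,axis=1); i=d.argmin()
        print(n,u.round(),'side',p[i],d[i].round(1),tri(T,u,S,p[i]).round(1))
m=cv2.cvtColor(T[0],cv2.COLOR_RGB2HSV)[:,:,2]; print(m[160:183,170:196:1][::2])
print(cv2.cvtColor(S[0],cv2.COLOR_RGB2HSV)[138:152:2,322:342,2])
```

```text
box [242. 199.] side [314 161] 2.1 [544.4 175.7  42.8]
box [250. 146.] side [356 163] 1.6 [663.3 160.7  43. ]
box [301. 154.] side [356 202] 14.4 [652.7  44.6   0. ]
box [293. 207.] side [311 178] 7.5 [528.2  58.4  71.5]
tray [329. 189.] side [330 215] 2.5 [572.5 -24.1  18.5]
tray [342. 149.] side [370 221] 1.8 [668.  -53.2  20.8]
tray [401. 168.] side [360 272] 8.4 [ 625.8 -196.7    5.5]
tray [388. 208.] side [318 254] 2.4 [ 531.7 -161.5   29.3]
gauge [162. 261.] side [263 139] 1.3 [395.9 364.2   3.2]
gauge [182. 228.] side [285 145] 1.9 [468.9 320.9   6.2]
gauge [196. 237.] side [280 153] 2.3 [451.3 289.   -1.9]
gauge [176. 270.] side [257 145] 1.8 [377.6 330.2   2.8]
block [439. 242.] side [280 313] 3.8 [ 450.9 -290.8    5.5]
block [456. 239.] side [284 327] 1.3 [ 459.7 -327.7   13.2]
block [462. 264.] side [253 338] 3.3 [ 400.8 -343.3    7.4]
block [445. 268.] side [250 320] 3.5 [ 392.3 -303.9    7. ]
edge [313. 285.] side [240 214] 2.7 [348.5   9.6   2.7]
edge [332. 206.] side [313 224] 3.0 [532.3 -33.   -1.1]
edge [341. 208.] side [312 227] 0.4 [527.8 -53.6   8.4]
edge [322. 28
[... 1247 characters left out ...]
 137 136 137 137 137 137 137 137 136 137 135 137 138 137 137 137 137
  136 136 137 137 138 137 138 137]]
[[111 113 111 110 112 113 113 112 111 111 114 114 114 111 114 115 112 112
  114 113]
 [113 112 114 113 112  81  51  48  39  44  41  47  51  75 111 112 109 112
  116 112]
 [114 112 114 111  92  49  39  33  35  42  40  38  37  38 105 109 114 111
  110 116]
 [111 114 113 110  90  45  31  32  40  33  34  33  33  30 104 112 113 113
  110 113]
 [110 112 111 111  88  43  30  31  32  29  31  32  31  39 106 110 116 112
  113 115]
 [114 116 113 113 115  77  69  56  52  50  44  55  62  65 103 113 112 111
  113 110]
 [111 110 112 112 113 112 103  80  72 101 108 103 105 103 112 114 110 112
  113 112]]
```

```bash
cat > go.py <<'E'
import sys,numpy as np
from plant import r
from scipy.spatial.transform import Rotation as Q
X,Y,psi=map(float,sys.argv[1:4])
s=r.observe(); p=s['tcp_pos']; w,x,y,z=s['ee_rot']; M=Q.from_quat([x,y,z,w]).as_matrix()
cur=np.degrees(np.arctan2(M[1,0],M[0,0])); tw=-((psi-cur+180)%360-180)
def sh(a):
    a=np.radians(a); d=np.array([X,Y])-p[:2]; return d@[np.cos(a),np.sin(a)], d@[np.sin(a),-np.cos(a)]
print('t',round(s['clock'],2),'tcp',p.round(1),'yaw',cur.round(1),'tilt',M[:,2].round(3),'q6',round(s['joint_pos'][5],2),'F',s['ft_force'].round(1),'open',round(s['grip_width']*93,1))
print('shift now mm',np.round(sh(cur),1),'| twist deg',round(tw,1),'| shift after twist',np.round(sh(psi),1))
E
python3 go.py 580 -347.5 60.1
```

```text
t 0.3 tcp [ 147.1 -529.8  243.5] yaw 15.5 tilt [-0.  0. -1.] q6 -0.08 F [-0.1  0.4  0.7] open 93.1
shift now mm [465.9 -59.9] | twist deg -44.6 | shift after twist [373.9 284.4]
```

```bash
python3 -m jog '{"dp":[[0.058,-0.0075,0],[0.058,-0.0075,0],[0.058,-0.0075,0],[0.058,-0.0075,0],[0.058,-0.0075,0]],"twist":[0,0,0,0,0]}' 0.04; python3 -m jog '{"dp":[[0.058,-0.0075,0],[0.058,-0.0075,0],[0.058,-0.0075,0],[0,0,0.03],[0,0,0.03]],"twist":[0,0,0,-10.7,-10.7]}';python3 -m jog '{"dp":[[0,0,0.03],[0,0,0.03],[0,0,0],[0,0,0]],"twist":[-10.7,-10.7,-1.8,0]}'; python3 go.py 580 -347.5 60.1
```

```text
clock: 0.92
tcp_pos: [418.2, -415.2, 243.7]
ee_rot: [0.0, 0.991, 0.135, 0.0]
ft_force: [-1.3, 0.1, -0.1]
grip_width: 0.513
clock: 1.55
tcp_pos: [578.8, -347.4, 182.6]
ee_rot: [0.0, 0.947, 0.32, 0.0]
ft_force: [0.5, 1.0, -0.5]
grip_width: 0.427
clock: 2.05
tcp_pos: [578.7, -348.4, 124.9]
ee_rot: [0.001, 0.866, 0.499, 0.0]
ft_force: [0.2, -0.8, 1.0]
grip_width: 0.43
t 2.05 tcp [ 578.7 -348.4  124.9] yaw 59.9 tilt [ 0.001 -0.001 -1.   ] q6 -0.09 F [ 0.2 -0.8  1. ] open 40.0
shift now mm [1.4 0.7] | twist deg -0.2 | shift after twist [1.4 0.7]
```

```bash
python3 -m jog '{"dp":[[0.001,0.001,0.04],[0,0,0.035],[0,0,0.018],[0,0,0.0045],[0,0,0]],"twist":[0,0,0,0,0]}'
cat > pic.py <<'E'
import sys,cv2
from plant import r
n,c,u,v,w=sys.argv[1],sys.argv[2],*map(int,sys.argv[3:6])
im=r.read_camera(c)['image'][:,:,::-1]; h=int(w*.75)
y=max(v-h,0);x=max(u-w,0)
cv2.imwrite(f'pics/{n}.png',cv2.resize(im[y:v+h,x:u+w],(640,480),interpolation=cv2.INTER_NEAREST))
E
python3 pic.py v1 side 350 338 60
```

```text
clock: 2.68
tcp_pos: [580.2, -348.1, 27.4]
ee_rot: [0.001, 0.866, 0.501, 0.0]
ft_force: [0.3, 0.3, -0.0]
grip_width: 0.43
```

View pics/v1.png

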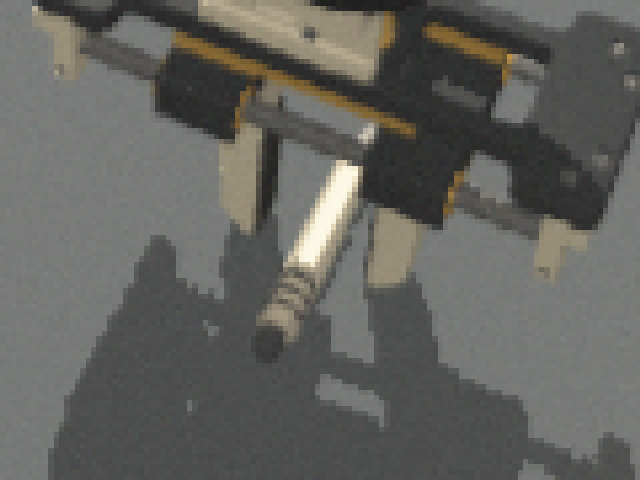

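The vise (its axis from about (268,345) to (368,130) in the crop) lies centred between the two fingertips. I close and lift.

```bash
python3 -m jog '{"dp":[[0,0,0],[0,0,0],[0,0,0],[0,0,0],[0,0,0]],"twist":[0,0,0,0,0]}' 0; python3 -m jog '{"dp":[[0,0,-0.01],[0,0,-0.04],[0,0,-0.05],[0,0,0]],"twist":[0,0,0,0]}'; python3 go.py 598.6 -107.5 73.3;  python3 pic.py v2 side 350 300 100
```

```text
clock: 3.35
tcp_pos: [579.7, -347.7, 26.4]
ee_rot: [0.0, 0.866, 0.501, 0.0]
ft_force: [0.6, 0.6, 3.5]
grip_width: 0.129
clock: 3.85
tcp_pos: [581.1, -348.7, 130.8]
ee_rot: [0.003, 0.866, 0.501, 0.001]
ft_force: [0.3, -0.1, -1.2]
grip_width: 0.133
t 3.85 tcp [ 581.1 -348.7  130.8] yaw 60.1 tilt [ 0.006 -0.004 -1.   ] q6 -0.09 F [ 0.3 -0.1 -1.2] open 12.3
shift now mm [ 217.8 -105. ] | twist deg -13.2 | shift after twist [236.  -52.6]
```

View pics/v2.png

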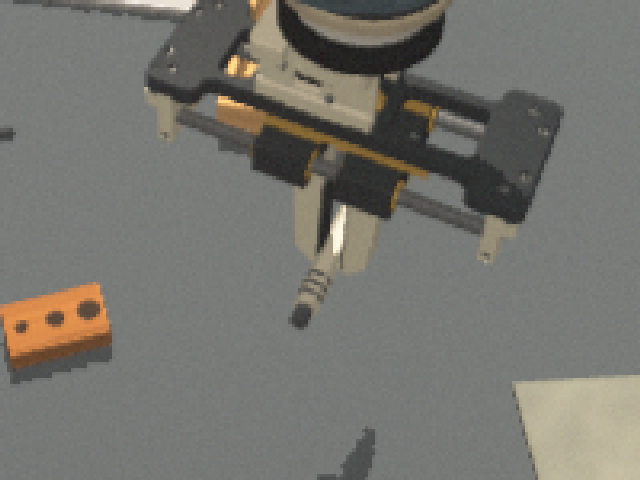

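```bash
python3 -m jog '{"dp":[[0,0,0],[0,0,0],[0.04,-0.009,0],[0.05,-0.011,0],[0.055,-0.012,0]],"twist":[-10.7,-2.5,0,0,0]}'; python3 -m jog '{"dp":[[0.05,-0.011,0],[0.041,-0.0095,0],[0,0,0],[0,0,0]],"twist":[0,0,0,0]}'; python3 go.py 598.6 -107.5 73.3;  python3 pic.py v3 side 345 230 70;python3 pic.py v4 top 365 179 70
```

```text
clock: 4.53
tcp_pos: [589.6, -198.0, 124.6]
ee_rot: [-0.001, 0.802, 0.597, -0.001]
ft_force: [0.2, 0.1, -0.7]
grip_width: 0.13
clock: 5.03
tcp_pos: [596.6, -106.9, 125.3]
ee_rot: [-0.0, 0.802, 0.597, -0.001]
ft_force: [-1.0, -1.3, -0.2]
grip_width: 0.134
t 5.03 tcp [ 596.6 -106.9  125.3] yaw 73.3 tilt [-0.001  0.    -1.   ] q6 0.04 F [-1.  -1.3 -0.2] open 12.5
shift now mm [-0.   2.1] | twist deg 0.0 | shift after twist [-0.   2.1]
```

View pics/v3.png

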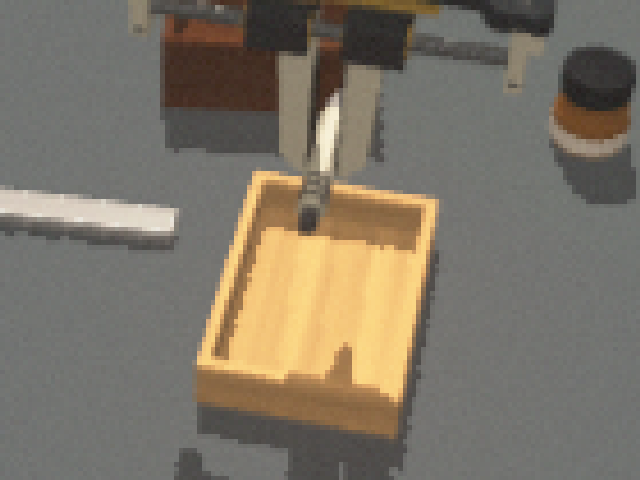

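```bash
python3 -m jog '{"dp":[[0,0.002,0.035],[0,0,0.035],[0,0,0.017],[0,0,0.004],[0,0,0]],"twist":[0,0,0,0,0]}'; python3 -m jog '{"dp":[[0,0,0],[0,0,0],[0,0,0]],"twist":[0,0,0]}' 0.035; python3 -m jog '{"dp":[[0,0,-0.03],[0,0,-0.06],[0,0,-0.06],[0,0,0]],"twist":[0,0,0,0]}';python3 pic.py v5 side 345 230 70;python3 pic.py v6 top 365 179 70;python3 go.py 424 326 150.7
```

```text
clock: 5.75
tcp_pos: [599.4, -107.4, 35.9]
ee_rot: [0.0, 0.802, 0.597, 0.0]
ft_force: [0.0, -0.0, -1.1]
grip_width: 0.134
clock: 6.12
tcp_pos: [599.1, -107.1, 35.6]
ee_rot: [0.0, 0.802, 0.597, 0.0]
ft_force: [0.7, -0.3, 0.9]
grip_width: 0.365
clock: 6.62
tcp_pos: [601.0, -107.5, 190.1]
ee_rot: [0.003, 0.802, 0.597, 0.003]
ft_force: [-0.4, 0.4, -0.6]
grip_width: 0.374
t 6.72 tcp [ 598.8 -107.   185.1] yaw 73.3 tilt [ 0. -0. -1.] q6 0.04 F [-0.7  0.2 -0.5] open 34.7
shift now mm [ 364.6 -291.7] | twist deg -77.4 | shift after twist [364.3 292.1]
```

View pics/v5.png

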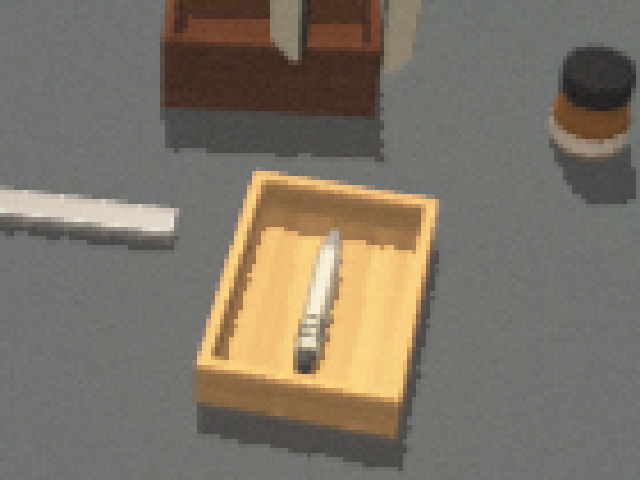

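The vise lies flat in the tray, from (335,235) to (305,365) in the crop. Next is the gauge plate.

```bash
python3 -m jog '{"dp":[[0.0456,-0.0365,0],[0.0456,-0.0365,0],[0.0456,-0.0365,0],[0.0456,-0.0365,0],[0.0456,-0.0365,0]],"twist":[0,0,0,0,0]}' 0.06; python3 -m jog '{"dp":[[0.0456,-0.0365,0],[0.0456,-0.0365,0],[0.0456,-0.0365,0],[0,0,0.01],[0,0,0.01]],"twist":[0,0,0,-10.7,-10.7]}';python3 -m jog '{"dp":[[0,0,0.01],[0,0,0.01],[0,0,0.01],[0,0,0.01],[0,0,0.01]],"twist":[-10.7,-10.7,-10.7,-10.7,-10.7]}';python3 -m jog '{"dp":[[0,0,0.01],[0,0,0],[0,0,0]],"twist":[-2.5,0,0]}';python3 go.py 424 326 150.7;python3 pic.py g1 top 180 250 60
```

```text
clock: 7.35
tcp_pos: [487.9, 165.1, 183.5]
ee_rot: [-0.001, 0.802, 0.597, -0.001]
ft_force: [1.0, -0.4, 0.5]
grip_width: 0.646
clock: 7.98
tcp_pos: [422.7, 326.5, 163.0]
ee_rot: [-0.0, 0.675, 0.738, -0.002]
ft_force: [0.3, -0.4, -1.4]
grip_width: 0.643
clock: 8.6
tcp_pos: [423.0, 325.6, 113.0]
ee_rot: [-0.001, 0.271, 0.963, -0.001]
ft_force: [0.0, 0.5, 0.7]
grip_width: 0.643
clock: 8.98
tcp_pos: [423.7, 326.0, 104.7]
ee_rot: [-0.0, 0.253, 0.967, -0.0]
ft_force: [-0.1, -0.1, 0.1]
grip_width: 0.645
t 8.97 tcp [423.7 326.  104.7] yaw 150.7 tilt [-0.001 -0.001 -1.   ] q6 -0.49 F [-0.1 -0.1  0.1] open 60.0
shift now mm [-0.3  0.1] | twist deg -0.0 | shift after twist [-0.3  0.1]
```

View pics/g1.png

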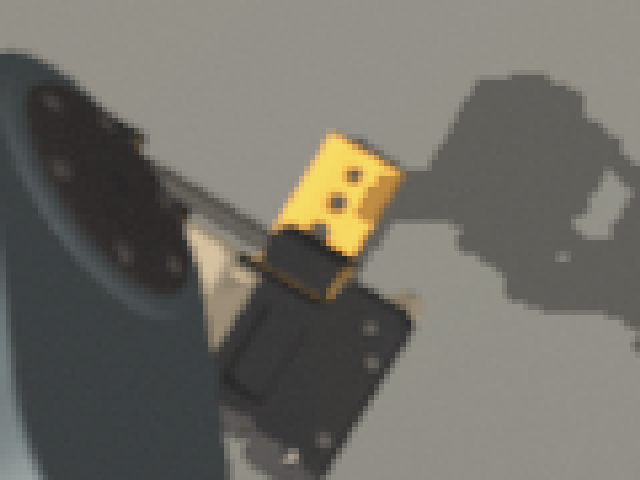

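The plate's edges run parallel to the gripper body, so the yaw fits. I descend and grip.

```bash
python3 -m jog '{"dp":[[0,0,0.035],[0,0,0.03],[0,0,0.01],[0,0,0.003],[0,0,0]],"twist":[0,0,0,0,0]}'; python3 -m jog '{"dp":[[0,0,0],[0,0,0],[0,0,0],[0,0,0],[0,0,0]],"twist":[0,0,0,0,0]}' 0; python3 -m jog '{"dp":[[0,0,-0.01],[0,0,-0.04],[0,0,-0.05],[0,0,0]],"twist":[0,0,0,0]}';python3 go.py 596.5 109.5 172.6;python3 pic.py g2 side 275 140 60
```

```text
clock: 9.65
tcp_pos: [424.4, 326.5, 27.9]
ee_rot: [0.0, 0.253, 0.968, 0.0]
ft_force: [-0.6, -0.4, 0.1]
grip_width: 0.649
clock: 10.28
tcp_pos: [423.9, 326.2, 27.4]
ee_rot: [-0.0, 0.253, 0.968, -0.0]
ft_force: [-2.0, -2.4, 5.4]
grip_width: 0.384
clock: 10.78
tcp_pos: [425.5, 327.2, 130.7]
ee_rot: [0.002, 0.253, 0.968, 0.002]
ft_force: [0.0, 0.6, -2.8]
grip_width: 0.381
t 10.78 tcp [425.5 327.2 130.7] yaw 150.7 tilt [ 0.006  0.004 -1.   ] q6 -0.49 F [ 0.   0.6 -2.8] open 35.4
shift now mm [-255.7 -106.3] | twist deg -21.9 | shift after twist [-197.6 -193.9]
```

View pics/g2.png

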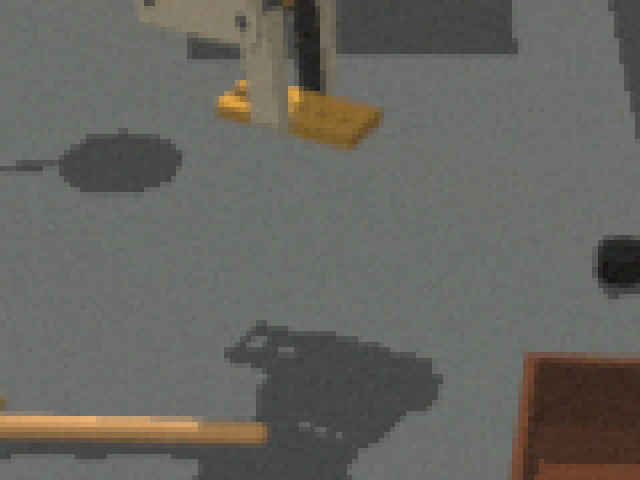

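```bash
python3 -m jog '{"dp":[[0,0,0],[0,0,0],[0,0,0],[-0.025,-0.0245,0],[-0.035,-0.0345,0]],"twist":[-10.7,-10.7,-0.5,0,0]}'; python3 -m jog '{"dp":[[-0.04,-0.0395,0],[-0.04,-0.0395,0],[-0.035,-0.0345,0],[-0.0225,-0.0215,0],[0,0,0]],"twist":[0,0,0,0,0]}';python3 -m jog '{"dp":[[0,0,0],[0,0,0]],"twist":[0,0]}';python3 go.py 596.5 109.5 172.6;python3 pic.py g3 side 335 170 60;python3 pic.py g4 top 272 177 60
```

```text
clock: 11.45
tcp_pos: [475.7, 259.6, 126.3]
ee_rot: [-0.001, 0.066, 0.998, -0.0]
ft_force: [0.8, 0.7, -1.9]
grip_width: 0.387
clock: 12.08
tcp_pos: [595.4, 106.8, 126.1]
ee_rot: [-0.0, 0.068, 0.998, -0.0]
ft_force: [-0.4, -0.2, -2.2]
grip_width: 0.382
clock: 12.32
tcp_pos: [594.3, 109.3, 126.9]
ee_rot: [-0.0, 0.064, 0.998, -0.0]
ft_force: [0.8, -1.4, -2.2]
grip_width: 0.38
t 12.32 tcp [594.3 109.3 126.9] yaw 172.6 tilt [-0.001  0.    -1.   ] q6 -1.34 F [ 0.8 -1.4 -2.2] open 35.3
shift now mm [-2.2  0.5] | twist deg 0.0 | shift after twist [-2.2  0.5]
```

View pics/g3.png

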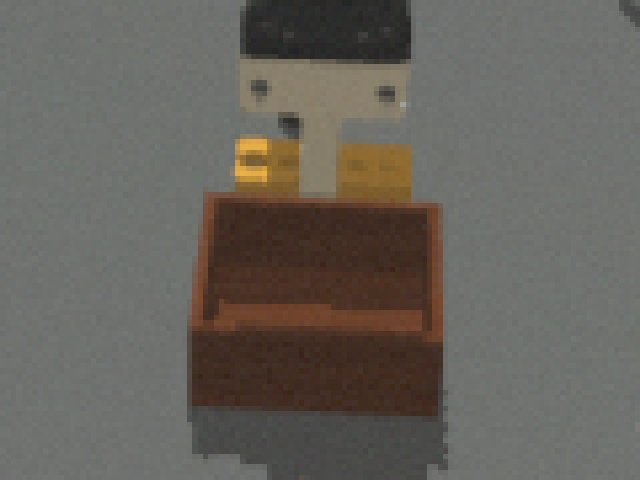

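View pics/g4.png

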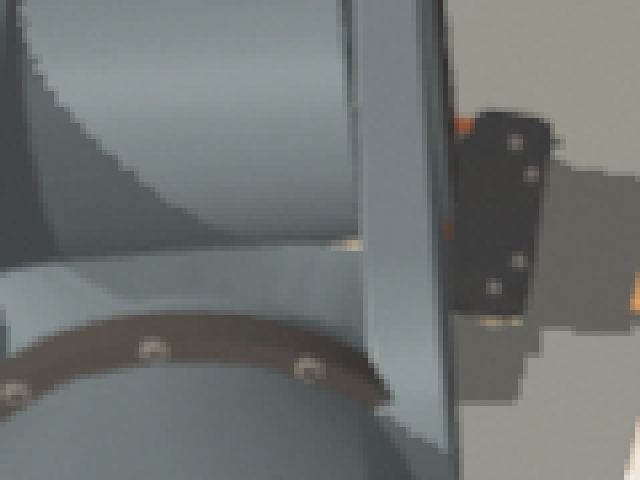

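```bash
python3 -m jog '{"dp":[[-0.002,0,0.03],[0,0,0.035],[0,0,0.02],[0,0,0.0065],[0,0,0]],"twist":[0,0,0,0,0]}'; python3 -m jog '{"dp":[[0,0,0],[0,0,0.0005]],"twist":[0,0]}'
```

```text
clock: 13.05
tcp_pos: [597.2, 108.3, 36.1]
ee_rot: [0.0, 0.064, 0.998, 0.0]
ft_force: [0.1, -0.1, -1.3]
grip_width: 0.38
clock: 13.3
tcp_pos: [597.3, 108.2, 36.0]
ee_rot: [0.001, 0.064, 0.998, 0.0]
ft_force: [0.4, -0.7, -1.5]
grip_width: 0.379
```

```bash
python3 -m jog '{"dp":[[0,0,0.001],[0,0,0.0005],[0,0,0]],"twist":[0,0,0]}';python3 -m jog '{"dp":[[0,0,0],[0,0,0],[0,0,0]],"twist":[0,0,0]}' 0.048; python3 -m jog '{"dp":[[0,0,-0.02],[0,0,-0.05],[0,0,-0.06],[0,0,0],[0,0,0]],"twist":[0,0,0,0,0]}';python3 pic.py g5 side 335 170 60;python3 go.py 425.8 -317.2 192.8
```

```text
clock: 13.68
tcp_pos: [596.9, 108.2, 33.6]
ee_rot: [-0.0, 0.064, 0.998, -0.0]
ft_force: [0.4, 0.7, -1.5]
grip_width: 0.388
clock: 14.05
tcp_pos: [597.0, 108.2, 33.8]
ee_rot: [0.0, 0.064, 0.998, 0.0]
ft_force: [0.7, 0.2, -0.3]
grip_width: 0.516
clock: 14.68
tcp_pos: [596.6, 108.2, 164.1]
ee_rot: [0.0, 0.064, 0.998, 0.0]
ft_force: [-0.5, 0.6, -0.5]
grip_width: 0.514
t 14.72 tcp [596.3 108.1 163.1] yaw 172.6 tilt [-0.001 -0.    -1.   ] q6 -1.34 F [-0.1  0.9 -0. ] open 48.1
shift now mm [ 114.4 -443.7] | twist deg -20.2 | shift after twist [ 260.5 -377. ]
```

View pics/g5.png

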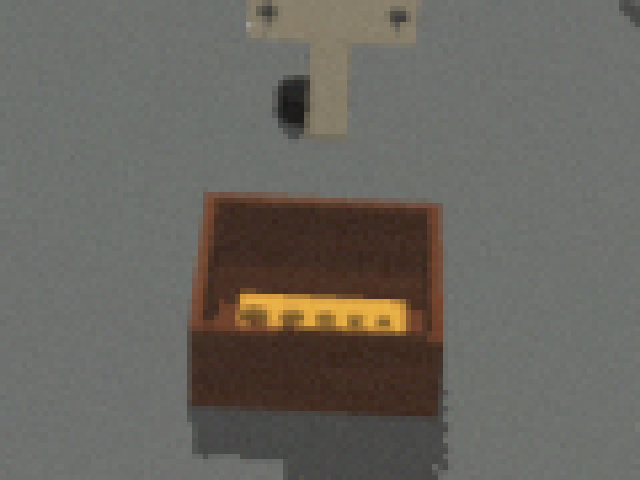

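Plate flat in the box, spanning u 240–408 of the inside 215–430. On to the block.

```bash
python3 -m jog '{"dp":[[0.0143,-0.0555,0],[0.0143,-0.0555,0],[0.0143,-0.0555,0],[0.0143,-0.0555,0],[0.0143,-0.0555,0]],"twist":[0,0,0,0,0]}' 0.06; python3 -m jog '{"dp":[[0.0143,-0.0555,0],[0.0143,-0.0555,0],[0.0143,-0.0555,0],[0,0,0.02],[0,0,0.02]],"twist":[0,0,0,-10.7,-9.5]}';python3 -m jog '{"dp":[[0,0,0],[0,0,0]],"twist":[0,0]}';python3 go.py 425.8 -317.2 192.8;python3 - <<'E'
from m import *
T=load(r.read_camera('top'))
im=T[0]; hsv=cv2.cvtColor(im,cv2.COLOR_RGB2HSV)
print('block',rect(T,blob(im,'sat',(451,254)),7))
m=((hsv[:,:,0]>15)&(hsv[:,:,1]>90)&(hsv[:,:,2]>120)).astype(np.uint8); m[:,:245]=0;m[:,300:]=0;m[:145]=0;m[208:]=0
m=cv2.morphologyEx(m,cv2.MORPH_CLOSE,np.ones((5,5),np.uint8))
c=max(cv2.findContours(m,0,1)[0],key=cv2.contourArea); print('gauge',rect(T,c,10),m.sum())
cv2.imwrite('pics/b0.png',cv2.resize(im[140:215,230:310,::-1],(640,600),interpolation=0))
E
```

```text
clock: 15.35
tcp_pos: [488.9, -159.1, 162.5]
ee_rot: [-0.001, 0.064, 0.998, 0.0]
ft_force: [0.8, 0.2, -0.7]
grip_width: 0.646
clock: 15.98
tcp_pos: [425.4, -317.7, 121.9]
ee_rot: [-0.001, -0.114, 0.994, 0.001]
ft_force: [0.3, -0.2, 0.8]
grip_width: 0.64
clock: 16.23
tcp_pos: [426.4, -317.3, 123.7]
ee_rot: [-0.0, -0.11, 0.994, 0.0]
ft_force: [-0.1, 0.4, 0.0]
grip_width: 0.645
t 16.23 tcp [ 426.4 -317.3  123.7] yaw -167.4 tilt [-0.  0. -1.] q6 -2.52 F [-0.1  0.4  0. ] open 60.0
shift now mm [0.6 0.3] | twist deg -0.2 | shift after twist [0.6 0.3]
block [445.6, -312.1, 40.9, 23.7, -88.8]
gauge [598.6, 109.8, 86.0, 38.5, -7.4] 582
```

View pics/b0.png

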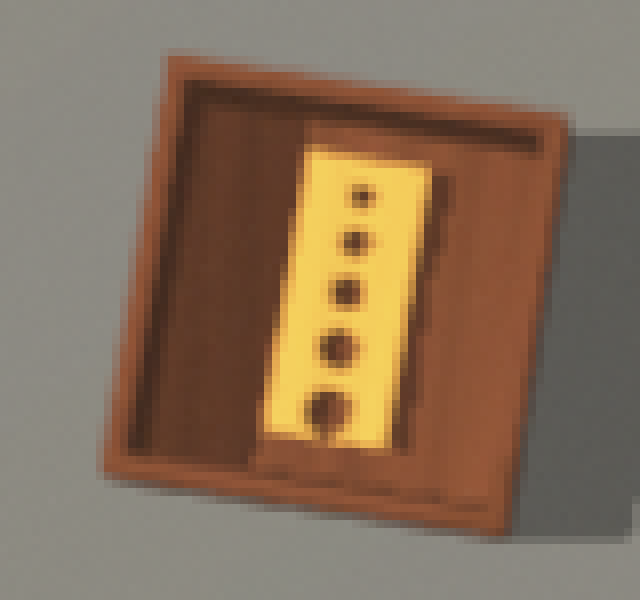

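Plate lies squarely near the box's middle (598.6, 109.8, −7.4°). Gripping the block now.

```bash
python3 -m jog '{"dp":[[0,0,0.035],[0,0,0.035],[0,0,0.02],[0,0,0.005],[0,0,0]],"twist":[0,0,0,0,0]}'; python3 -m jog '{"dp":[[0,0,0],[0,0,0],[0,0,0],[0,0,0],[0,0,0]],"twist":[0,0,0,0,0]}' 0; python3 -m jog '{"dp":[[0,0,-0.01],[0,0,-0.04],[0,0,-0.06],[0,0,0]],"twist":[0,0,0,0]}';python3 go.py 598 109.2 172.6;python3 pic.py b2 side 268 300 80
```

```text
clock: 16.9
tcp_pos: [426.7, -317.6, 29.3]
ee_rot: [0.0, -0.111, 0.994, -0.0]
ft_force: [0.8, -0.7, 0.6]
grip_width: 0.644
clock: 17.52
tcp_pos: [426.5, -317.6, 29.0]
ee_rot: [0.0, -0.112, 0.994, -0.0]
ft_force: [-0.1, 0.6, 6.5]
grip_width: 0.382
clock: 18.02
tcp_pos: [427.9, -318.8, 143.0]
ee_rot: [0.003, -0.112, 0.994, -0.003]
ft_force: [0.2, -0.5, -1.0]
grip_width: 0.383
t 18.02 tcp [ 427.9 -318.8  143. ] yaw -167.2 tilt [ 0.006 -0.005 -1.   ] q6 -2.52 F [ 0.2 -0.5 -1. ] open 35.6
shift now mm [-260.8  379.6] | twist deg 20.2 | shift after twist [-113.5  446.4]
```

View pics/b2.png

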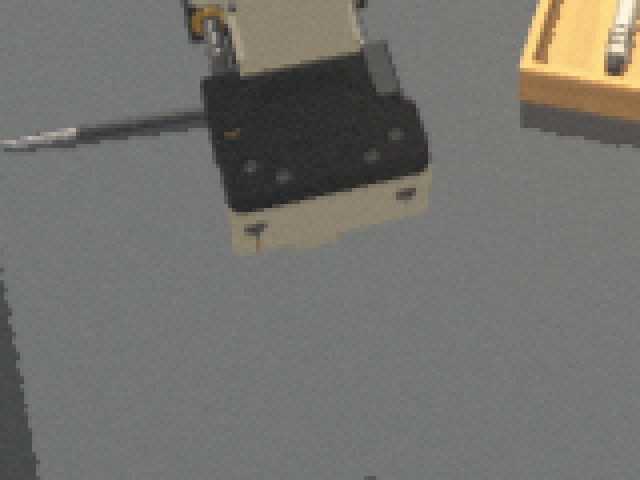

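```bash
python3 -m jog '{"dp":[[0,0,0],[0,0,0],[-0.008,0.032,0],[-0.013,0.052,0],[-0.0145,0.057,0]],"twist":[10.7,9.5,0,0,0]}'; python3 -m jog '{"dp":[[-0.0145,0.057,0],[-0.0145,0.057,0],[-0.0145,0.057,0],[-0.0145,0.057,0],[-0.0115,0.045,0]],"twist":[0,0,0,0,0]}';python3 -m jog '{"dp":[[-0.0085,0.0324,0],[0,0,0],[0,0,0]],"twist":[0,0,0]}';python3 go.py 598 109.2 172.6;python3 pic.py b3 side 335 160 60
```

```text
clock: 18.7
tcp_pos: [479.4, -180.8, 137.4]
ee_rot: [-0.001, 0.065, 0.998, 0.0]
ft_force: [0.9, 0.4, 0.6]
grip_width: 0.383
clock: 19.32
tcp_pos: [583.5, 81.9, 137.2]
ee_rot: [-0.001, 0.064, 0.998, -0.0]
ft_force: [0.2, -0.5, 0.6]
grip_width: 0.385
clock: 19.7
tcp_pos: [595.5, 110.0, 137.6]
ee_rot: [-0.001, 0.064, 0.998, -0.0]
ft_force: [0.1, -0.2, -1.6]
grip_width: 0.384
t 19.7 tcp [595.5 110.  137.6] yaw 172.6 tilt [-0.002 -0.    -1.   ] q6 -1.34 F [ 0.1 -0.2 -1.6] open 35.7
shift now mm [-2.6 -0.5] | twist deg 0.0 | shift after twist [-2.6 -0.5]
```

View pics/b3.png

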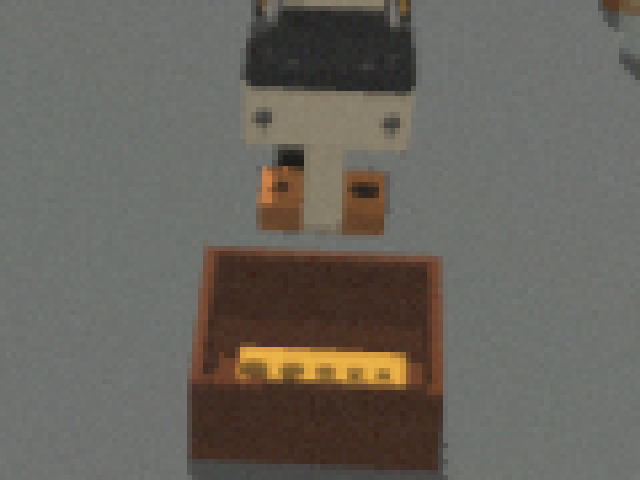

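```bash
python3 -m jog '{"dp":[[-0.0015,0,0.035],[0,0,0.035],[0,0,0.015],[0,0,0.006],[0,0,0]],"twist":[0,0,0,0,0]}'; python3 -m jog '{"dp":[[0,0,0],[0,0,0]],"twist":[0,0]}'; python3 go.py 598 109.2 172.6
```

```text
clock: 20.38
tcp_pos: [598.1, 110.3, 48.3]
ee_rot: [0.0, 0.065, 0.998, 0.0]
ft_force: [0.3, 0.7, 0.3]
grip_width: 0.381
clock: 20.62
tcp_pos: [598.2, 110.5, 48.4]
ee_rot: [0.001, 0.064, 0.998, 0.0]
ft_force: [0.1, 0.4, 0.1]
grip_width: 0.386
t 20.62 tcp [598.2 110.5  48.4] yaw 172.6 tilt [ 0.001  0.    -1.   ] q6 -1.34 F [0.1 0.4 0.1] open 35.9
shift now mm [-0.  -1.3] | twist deg 0.0 | shift after twist [-0.  -1.3]
```

```bash
python3 -m jog '{"dp":[[0,-0.001,0.003],[0,0,0.001],[0,0,0],[0,0,0]],"twist":[0,0,0,0]}'; python3 -m jog '{"dp":[[0,0,0.0005],[0,0,0]],"twist":[0,0]}'
```

```text
clock: 21.12
tcp_pos: [597.7, 109.5, 43.7]
ee_rot: [0.0, 0.064, 0.998, 0.0]
ft_force: [-0.1, 0.1, -0.3]
grip_width: 0.385
clock: 21.38
tcp_pos: [597.6, 109.5, 43.1]
ee_rot: [-0.0, 0.064, 0.998, -0.0]
ft_force: [0.7, -0.5, -0.9]
grip_width: 0.382
```

```bash
python3 -m jog '{"dp":[[0,0,0],[0,0,0],[0,0,0]],"twist":[0,0,0]}' 0.048; python3 -m jog '{"dp":[[0,0,-0.02],[0,0,-0.05],[0,0,-0.06],[0,0,0],[0,0,0]],"twist":[0,0,0,0,0]}';python3 pic.py b5 side 335 170 60;python3 go.py 609 326 172.6
```

```text
clock: 21.75
tcp_pos: [597.7, 109.5, 43.2]
ee_rot: [0.0, 0.064, 0.998, 0.0]
ft_force: [-1.4, 0.1, -0.1]
grip_width: 0.517
clock: 22.38
tcp_pos: [597.4, 109.5, 173.5]
ee_rot: [0.0, 0.064, 0.998, 0.0]
ft_force: [0.1, 0.3, -0.6]
grip_width: 0.51
t 22.43 tcp [597.1 109.4 172.6] yaw 172.6 tilt [-0.001 -0.    -1.   ] q6 -1.34 F [-0.1  0.3 -0.3] open 47.9
shift now mm [ 16.  216.3] | twist deg 0.0 | shift after twist [ 16.1 216.3]
```

View pics/b5.png

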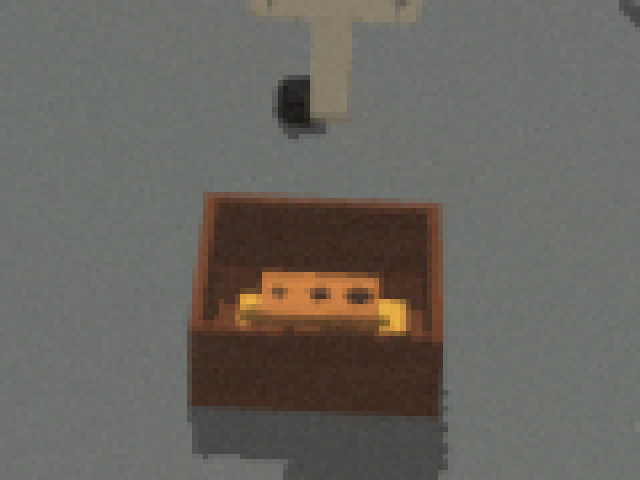

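Block (u 262–380) sits centred on the plate (u 238–408). Slug next.

```bash
python3 -m jog '{"dp":[[0.004,0.054,0],[0.004,0.054,0],[0.004,0.054,0],[0.004,0.0543,0],[0,0,0.05]],"twist":[0,0,0,0,0]}' 0.055;python3 -m jog '{"dp":[[0,0,0.02],[0,0,0],[0,0,0]],"twist":[0,0,0]}'; python3 go.py 609 326 172.6
python3 - <<'E'
from m import *
T=load(r.read_camera('top'));S=load(r.read_camera('side'))
im=T[0]; hsv=cv2.cvtColor(im,cv2.COLOR_RGB2HSV)
for nm,h0,h1,z in (('block',5,14,28),('gauge',16,30,14)):
    m=((hsv[:,:,0]>=h0)&(hsv[:,:,0]<=h1)&(hsv[:,:,1]>90)&(hsv[:,:,2]>(165 if nm=='block' else 120))).astype(np.uint8); m[:,256:]*=1; m[:,:255]=0;m[:,292:]=0;m[:153]=0;m[200:]=0
    m=cv2.morphologyEx(m,cv2.MORPH_CLOSE,np.ones((5,5),np.uint8))
    c=max(cv2.findContours(m,0,1)[0],key=cv2.contourArea); print(nm,rect(T,c,z))
cv2.imwrite('pics/s0.png',np.hstack([cv2.resize(im[150:205,240:300,::-1],(400,360),interpolation=0),cv2.resize(S[0][110:170,300:366,::-1],(400,360),interpolation=0)]))
E
```

```text
clock: 23.05
tcp_pos: [610.3, 330.2, 124.1]
ee_rot: [0.002, 0.063, 0.998, 0.001]
ft_force: [1.0, -0.6, -0.2]
grip_width: 0.589
clock: 23.42
tcp_pos: [610.4, 325.7, 104.6]
ee_rot: [0.001, 0.065, 0.998, 0.0]
ft_force: [0.3, 0.3, 0.5]
grip_width: 0.592
t 23.43 tcp [610.4 325.7 104.6] yaw 172.6 tilt [ 0.002  0.001 -1.   ] q6 -1.02 F [0.3 0.3 0.5] open 55.0
shift now mm [1.5 0.1] | twist deg -0.0 | shift after twist [1.5 0.1]
block [595.8, 110.1, 58.7, 34.1, -7.7]
gauge [621.5, 106.2, 37.8, 37.1, -7.9]
```

View pics/s0.png

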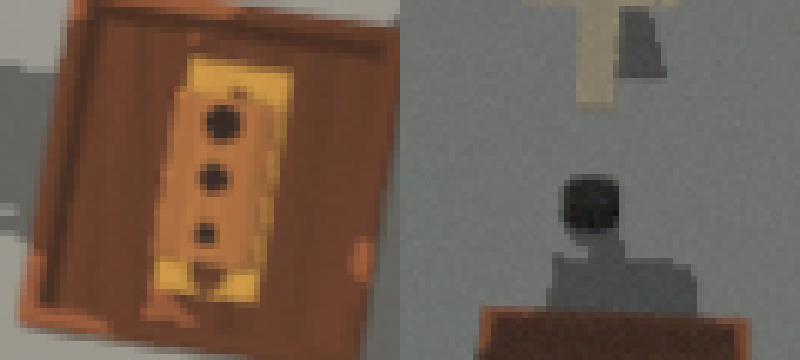

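The block's outline (159–280 px across the left panel) lies inside the plate's, at (595.8, 110.1). I grip the slug.

```bash
python3 -m jog '{"dp":[[0.001,0,0.035],[0,0,0.025],[0,0,0.01],[0,0,0.004],[0,0,0]],"twist":[0,0,0,0,0]}'; python3 go.py 609 326 172.6; python3 pic.py s1 side 332 140 40
```

```text
clock: 24.15
tcp_pos: [609.1, 326.3, 30.1]
ee_rot: [0.001, 0.064, 0.998, 0.0]
ft_force: [0.7, 0.2, 0.4]
grip_width: 0.588
t 24.15 tcp [609.1 326.3  30.1] yaw 172.6 tilt [ 0.001  0.001 -1.   ] q6 -1.02 F [0.7 0.2 0.4] open 54.6
shift now mm [ 0.  -0.3] | twist deg 0.0 | shift after twist [ 0.  -0.3]
```

View pics/s1.png

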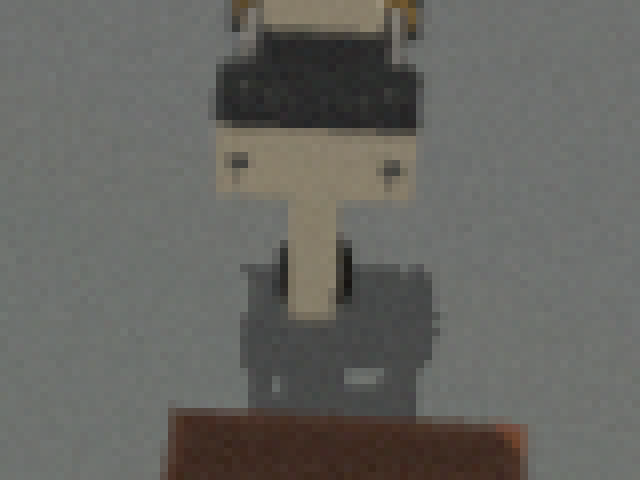

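```bash
python3 -m jog '{"dp":[[0,0,0],[0,0,0],[0,0,0],[0,0,0],[0,0,0]],"twist":[0,0,0,0,0]}' 0; python3 -m jog '{"dp":[[0,0,-0.01],[0,0,-0.04],[0,0,-0.06],[0,0,0]],"twist":[0,0,0,0]}';python3 go.py 597.5 109.7 172.6
```

```text
clock: 24.82
tcp_pos: [608.7, 326.2, 29.3]
ee_rot: [0.0, 0.064, 0.998, 0.0]
ft_force: [-1.2, 0.2, 2.0]
grip_width: 0.312
clock: 25.32
tcp_pos: [610.8, 327.2, 145.0]
ee_rot: [0.004, 0.064, 0.998, 0.002]
ft_force: [0.6, 0.4, -0.5]
grip_width: 0.315
t 25.32 tcp [610.8 327.2 145. ] yaw 172.6 tilt [ 0.008  0.004 -1.   ] q6 -1.02 F [ 0.6  0.4 -0.5] open 29.3
shift now mm [ -14.8 -217.4] | twist deg 0.0 | shift after twist [ -14.9 -217.4]
```

```bash
python3 -m jog '{"dp":[[-0.003,-0.035,0],[-0.004,-0.05,0],[-0.004,-0.056,0],[-0.003,-0.045,0],[-0.002,-0.0302,0]],"twist":[0,0,0,0,0]}';python3 -m jog '{"dp":[[0,0,0.03],[0,0,0],[0,0,0]],"twist":[0,0,0]}'; python3 go.py 597.5 109.7 172.6; python3 pic.py s2 side 335 165 50
```

```text
clock: 25.95
tcp_pos: [596.2, 107.7, 138.8]
ee_rot: [-0.0, 0.065, 0.998, -0.0]
ft_force: [1.2, 0.2, 0.6]
grip_width: 0.312
clock: 26.32
tcp_pos: [596.9, 110.1, 109.7]
ee_rot: [0.0, 0.064, 0.998, 0.0]
ft_force: [0.3, -0.4, 0.2]
grip_width: 0.315
t 26.32 tcp [596.9 110.1 109.7] yaw 172.6 tilt [ 0.  0. -1.] q6 -1.34 F [ 0.3 -0.4  0.2] open 29.3
shift now mm [-0.7 -0.3] | twist deg 0.0 | shift after twist [-0.7 -0.3]
```

View pics/s2.png

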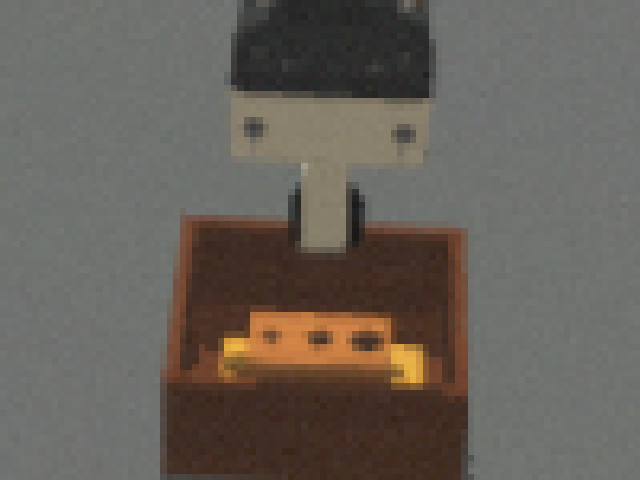

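```bash
python3 -m jog '{"dp":[[0.001,0,0.03],[0,0,0.015],[0,0,0.005],[0,0,0],[0,0,0]],"twist":[0,0,0,0,0]}';  python3 go.py 596 109.7 172.6
```

```text
clock: 27.0
tcp_pos: [596.1, 109.9, 59.9]
ee_rot: [0.001, 0.064, 0.998, 0.0]
ft_force: [0.2, 0.7, -0.5]
grip_width: 0.316
t 27.0 tcp [596.1 109.9  59.9] yaw 172.6 tilt [ 0.001  0.    -1.   ] q6 -1.34 F [ 0.2  0.7 -0.5] open 29.4
shift now mm [ 0.1 -0.2] | twist deg 0.0 | shift after twist [ 0.1 -0.2]
```

```bash
python3 -m jog '{"dp":[[0,0,0.001],[0,0,0.0008],[0,0,0],[0,0,0]],"twist":[0,0,0,0]}';  python3 -m jog '{"dp":[[0,0,0],[0,0,0],[0,0,0]],"twist":[0,0,0]}' 0.045; python3 -m jog '{"dp":[[0,0,-0.02],[0,0,-0.05],[0,0,-0.06],[0,0,0],[0,0,0]],"twist":[0,0,0,0,0]}';python3 pic.py s5 side 335 170 60;python3 go.py 437.3 -22.1 167.2
```

```text
clock: 27.5
tcp_pos: [595.7, 109.8, 57.4]
ee_rot: [0.0, 0.064, 0.998, -0.0]
ft_force: [0.0, -0.4, -0.6]
grip_width: 0.315
clock: 27.88
tcp_pos: [595.7, 109.8, 57.4]
ee_rot: [0.0, 0.064, 0.998, -0.0]
ft_force: [0.3, 0.7, 0.6]
grip_width: 0.482
clock: 28.5
tcp_pos: [595.4, 109.8, 187.7]
ee_rot: [0.0, 0.064, 0.998, 0.0]
ft_force: [-0.2, 0.5, -0.4]
grip_width: 0.483
t 28.55 tcp [595.1 109.8 186.8] yaw 172.6 tilt [-0.001 -0.    -1.   ] q6 -1.34 F [ 0.6  0.4 -0.4] open 45.0
shift now mm [ 139.6 -151.1] | twist deg 5.4 | shift after twist [ 124.7 -163.6]
```

View pics/s5.png

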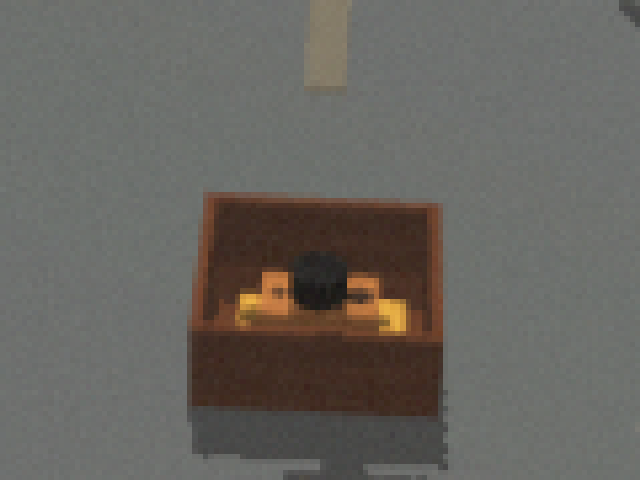

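The slug (centre 320,281 in the crop) stands on the block, centred. I go to the straightedge and check the stack from above on the way.

```bash
python3 -m jog '{"dp":[[0.035,-0.0378,0],[0.035,-0.0378,0],[0.035,-0.0378,0],[0.0346,-0.0377,0],[0,0,0.05]],"twist":[0,0,0,0,5.4]}';python3 -m jog '{"dp":[[0,0,0.03],[0,0,0],[0,0,0]],"twist":[0,0,0]}'; python3 go.py 437.3 -22.1 167.2;python3 pic.py e1 side 275 220 70;python3 pic.py e2 top 300 200 80
```

```text
clock: 29.18
tcp_pos: [437.4, -23.6, 138.6]
ee_rot: [0.002, 0.113, 0.994, -0.0]
ft_force: [1.9, 0.6, -0.5]
grip_width: 0.484
clock: 29.55
tcp_pos: [438.1, -22.0, 107.8]
ee_rot: [-0.0, 0.111, 0.994, 0.0]
ft_force: [-0.4, 0.5, 0.3]
grip_width: 0.484
t 29.55 tcp [438.1 -22.  107.8] yaw 167.2 tilt [-0.  0. -1.] q6 -1.5 F [-0.4  0.5  0.3] open 45.0
shift now mm [ 0.7 -0.3] | twist deg 0.0 | shift after twist [ 0.7 -0.3]
```

View pics/e1.png

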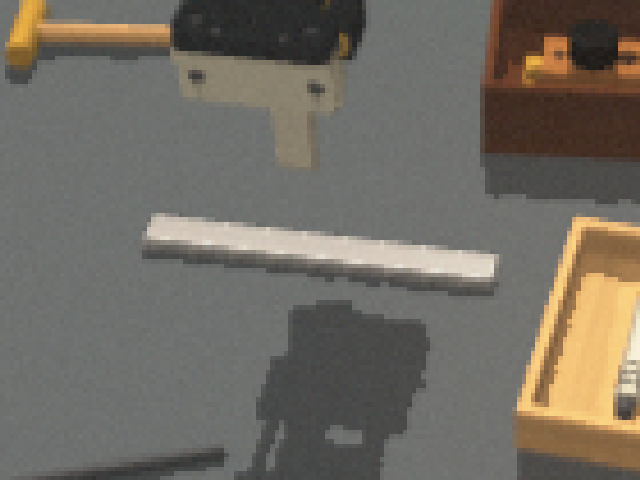

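View pics/e2.png

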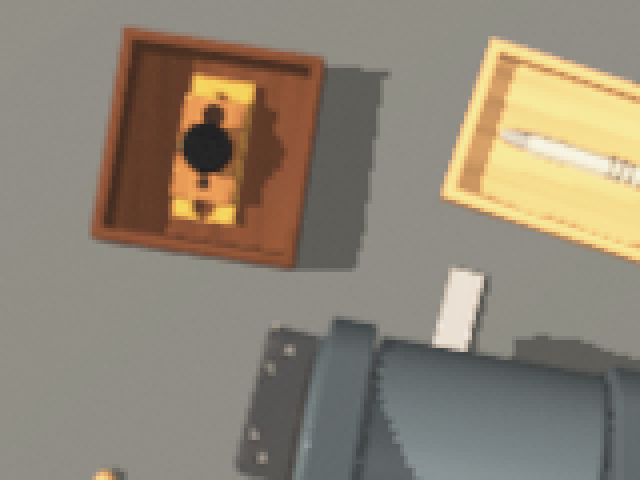

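Stack viewed from above: slug (207,147) sits mid-block, all inside the box. I pick up the straightedge.

```bash
python3 -m jog '{"dp":[[0,0,0.035],[0,0,0.03],[0,0,0.012],[0,0,0.0035],[0,0,0]],"twist":[0,0,0,0,0]}'; python3 -m jog '{"dp":[[0,0,0],[0,0,0],[0,0,0],[0,0,0],[0,0,0]],"twist":[0,0,0,0,0]}' 0; python3 -m jog '{"dp":[[0,0,-0.01],[0,0,-0.04],[0,0,-0.06],[0,0,0],[0,0,0]],"twist":[0,0,0,0,0]}';python3 go.py 596.7 109.5 172.6;python3 pic.py e3 side 275 200 70
```

```text
clock: 30.28
tcp_pos: [438.3, -22.1, 27.6]
ee_rot: [0.001, 0.111, 0.994, -0.0]
ft_force: [0.0, 0.3, 0.3]
grip_width: 0.485
clock: 30.9
tcp_pos: [438.0, -22.2, 27.1]
ee_rot: [0.0, 0.111, 0.994, -0.0]
ft_force: [-1.2, -1.6, 6.0]
grip_width: 0.211
clock: 31.52
tcp_pos: [437.3, -21.9, 136.3]
ee_rot: [-0.0, 0.111, 0.994, 0.0]
ft_force: [0.0, 0.4, -3.0]
grip_width: 0.211
t 31.52 tcp [437.3 -21.9 136.3] yaw 167.2 tilt [-0.001  0.    -1.   ] q6 -1.5 F [ 0.   0.4 -3. ] open 19.6
shift now mm [-126.4  163.5] | twist deg -5.4 | shift after twist [-141.2  150.9]
```

View pics/e3.png

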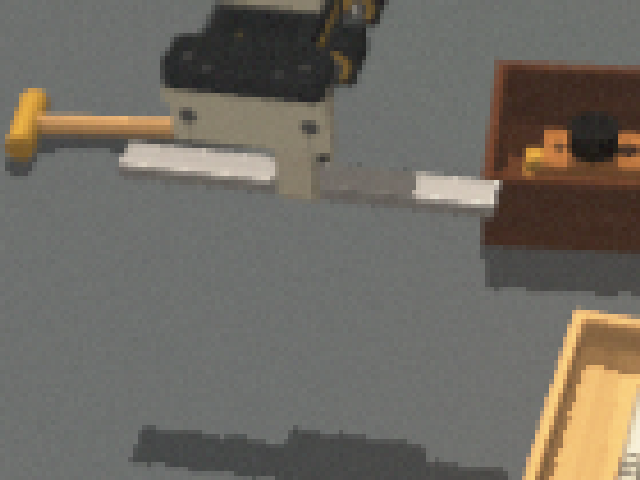

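```bash
python3 -m jog '{"dp":[[0,0,0],[-0.015,0.016,0],[-0.028,0.03,0],[-0.033,0.0355,0],[-0.033,0.0355,0]],"twist":[-5.4,0,0,0,0]}';python3 -m jog '{"dp":[[-0.022,0.0235,0],[-0.0105,0.0108,0],[0,0,0],[0,0,0]],"twist":[0,0,0,0]}'; python3 go.py 596.7 109.5 172.6;python3 pic.py e4 side 320 180 80
```

```text
clock: 32.2
tcp_pos: [561.1, 80.9, 134.7]
ee_rot: [-0.002, 0.064, 0.998, -0.0]
ft_force: [0.9, -1.2, -2.3]
grip_width: 0.209
clock: 32.7
tcp_pos: [596.6, 109.0, 136.3]
ee_rot: [-0.001, 0.065, 0.998, -0.0]
ft_force: [-0.1, 0.7, -2.4]
grip_width: 0.211
t 32.7 tcp [596.6 109.  136.3] yaw 172.6 tilt [-0.002 -0.    -1.   ] q6 -1.34 F [-0.1  0.7 -2.4] open 19.6
shift now mm [-0.   0.5] | twist deg -0.0 | shift after twist [-0.   0.5]
```

View pics/e4.png

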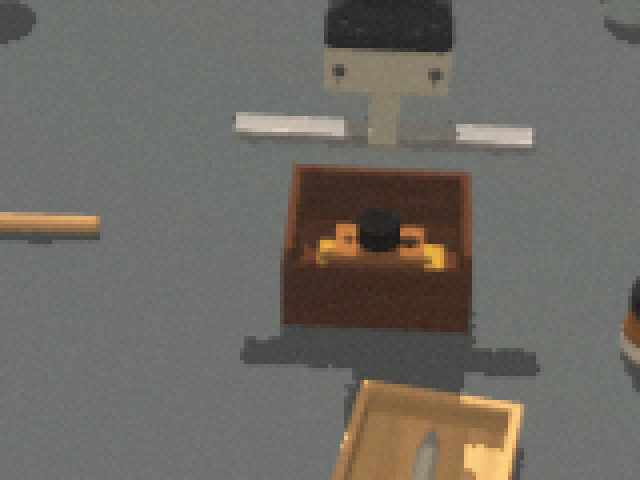

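```bash
python3 -m jog '{"dp":[[0.001,0,0.03],[0,0,0.02],[0,0,0.008],[0,0,0],[0,0,0]],"twist":[0,0,0,0,0]}'; python3 go.py 596.7 109.5 172.6
```

```text
clock: 33.38
tcp_pos: [597.1, 109.9, 79.6]
ee_rot: [0.001, 0.064, 0.998, 0.0]
ft_force: [-0.5, -0.9, -2.5]
grip_width: 0.211
t 33.38 tcp [597.1 109.9  79.6] yaw 172.6 tilt [ 0.001  0.    -1.   ] q6 -1.34 F [-0.5 -0.9 -2.5] open 19.6
shift now mm [ 0.3 -0.5] | twist deg 0.0 | shift after twist [ 0.3 -0.5]
```

```bash
python3 -m jog '{"dp":[[0,0,0.002],[0,0,0.0015],[0,0,0],[0,0,0]],"twist":[0,0,0,0]}'; python3 -m jog '{"dp":[[0,0,0.0005],[0,0,0],[0,0,0]],"twist":[0,0,0]}'
```

```text
clock: 33.88
tcp_pos: [596.6, 109.9, 75.4]
ee_rot: [0.0, 0.064, 0.998, 0.0]
ft_force: [0.1, 0.0, -4.0]
grip_width: 0.208
clock: 34.25
tcp_pos: [596.7, 109.9, 75.2]
ee_rot: [0.0, 0.064, 0.998, 0.0]
ft_force: [-2.2, 0.8, 4.6]
grip_width: 0.211
```

Contact (force +4.6 N, up from −2.5) at the expected height. Release and retreat.

```bash
python3 -m jog '{"dp":[[0,0,0],[0,0,0],[0,0,0]],"twist":[0,0,0]}' 0.045; python3 -m jog '{"dp":[[0,0,-0.02],[0,0,-0.05],[0,0,-0.06],[0,0,-0.02],[0,0,0]],"twist":[0,0,0,0,0]}'; python3 -m jog '{"dp":[[0.06,0,0],[0.06,0,0],[0.06,0,0],[0.06,0,0],[0,0,0]],"twist":[0,0,0,0,0]}';python3 -m jog '{"dp":[[0,0,0],[0,0,0],[0,0,0],[0,0,0],[0,0,0]],"twist":[0,0,0,0,0]}';python3 pic.py f1 side 325 190 90;python3 pic.py f2 top 300 170 100
python3 - <<'E'
from m import *
T=load(r.read_camera('top'));S=load(r.read_camera('side'))
for n,c,uv,w in(('top',T,(272,177),50),('side',S,(335,160),60)):
    m=(cv2.cvtColor(c[0],cv2.COLOR_RGB2HSV)[:,:,2]>170)&(cv2.cvtColor(c[0],cv2.COLOR_RGB2HSV)[:,:,1]<60)
    m=m.astype(np.uint8); z=m*0; u,v=uv; z[v-w:v+w,u-w:u+w]=m[v-w:v+w,u-w:u+w]
    cc=max(cv2.findContours(z,0,1)[0],key=cv2.contourArea); print(n,rect(c,cc,55 if n=='top' else 56),cv2.minAreaRect(cc))
    if n=='top': a=cv2.boxPoints(cv2.minAreaRect(cc))
    else: b=cv2.boxPoints(cv2.minAreaRect(cc))
# end midpoints, paired by world x
def ends(q):
    e=[np.linalg.norm(q[i]-q[(i+1)%4]) for i in range(4)]; i=int(np.argmin(e)); return [(q[i]+q[(i+1)%4])/2,(q[(i+2)%4]+q[(i+3)%4])/2]
A=sorted(ends(a),key=lambda p:-p[1]);B=sorted(ends(b),key=lambda p:p[0])
for p,q in zip(A,B): print(tri(T,p,S,q).round(1))
E
```

```text
clock: 34.62
tcp_pos: [596.6, 109.9, 74.7]
ee_rot: [0.0, 0.064, 0.998, 0.0]
ft_force: [0.4, -0.5, 0.5]
grip_width: 0.467
clock: 35.25
tcp_pos: [597.3, 110.0, 227.5]
ee_rot: [0.002, 0.064, 0.998, 0.0]
ft_force: [-0.6, 0.1, -0.9]
grip_width: 0.484
clock: 35.88
tcp_pos: [355.0, 140.8, 224.0]
ee_rot: [-0.001, 0.064, 0.998, -0.0]
ft_force: [-0.6, -0.0, -0.1]
grip_width: 0.483
clock: 36.5
tcp_pos: [358.7, 140.7, 224.7]
ee_rot: [-0.0, 0.065, 0.998, -0.0]
ft_force: [0.1, 0.1, 0.1]
grip_width: 0.486
top [596.2, 111.9, 191.5, 21.4, -7.4] ((270.21722412109375, 175.7737579345703), (9.403000831604004, 84.01160430908203), 9.05788803100586)
side [595.8, 106.9, 187.6, 17.3, -7.4] ((334.51812744140625, 171.1199188232422), (71.157470703125, 3.8052122592926025), 2.7263107299804688)
[502.2 124.4  52.1]
[690.9  99.8  52.5]
```

View pics/f1.png

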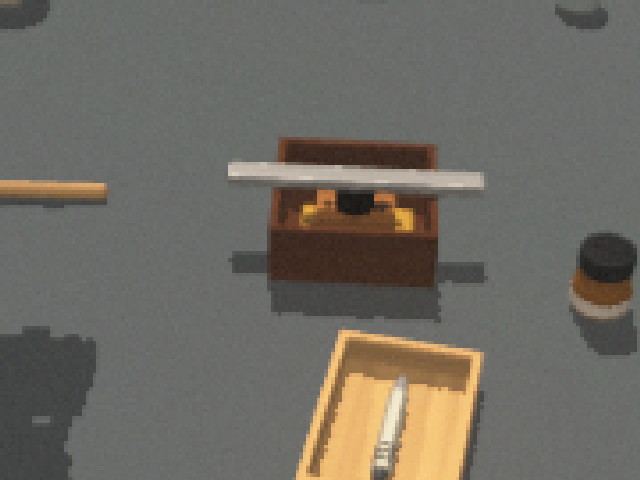

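View pics/f2.png

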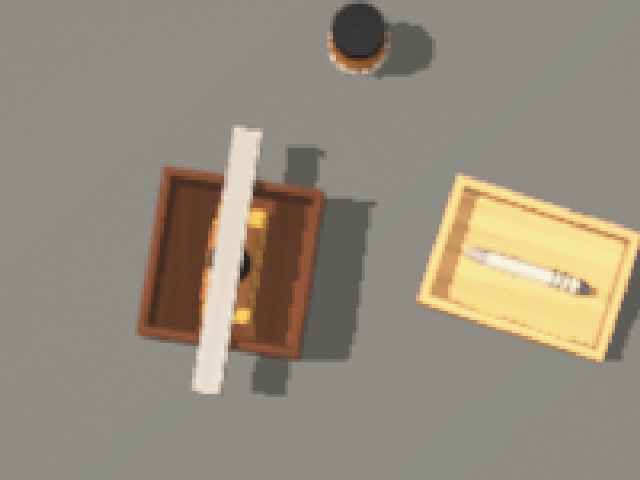

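Run:
```python
from plant import r
print(r.finish_job())
```

```text
the job is handed in; nothing more can be done
None
```

The kit is packed and the job is handed in, at about 36.6 s of the 120 s allowed. No verdict is reported, so what follows rests on my own camera and force checks.

- **Packing:** The gauge plate, block and slug are stacked in the deep box, and the pin vise lies in the tray. The straightedge lies across the box rim. I never went near the jar; the hammer and scribe showed no sign of being moved in the pictures, but I did not re-measure any of the three at the end.
- **Straightedge:** Measured from both cameras, its two ends stand at 52.1 and 52.5 mm, against 52 expected, so it is level. Its centre is about 3 mm from the box's middle. Contact showed as the force going from −2.5 to +4.6 N.
- **Stack:** The plate's centre measured (598.6, 109.8) and the block's (595.8, 110.1), so they are about 3 mm apart. I judged the slug centred and upright by eye from both views; I did not measure it in place.
- **Vise:** It looks flat on the tray floor in both views. The gripper closed to 12.3 mm on it instead of the 14 mm across its corners, so it may have rolled onto another flat; that does not affect the result.
- **Rough measurements:** At about 2.3 mm per pixel, my two-view heights of the objects and rims at the start were scattered. The box rim came out at 43 mm at its two clearest corners, against 48 stated. I relied on the stated heights, which the contact heights then confirmed for the straightedge on the rim.

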